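Clear down the milling cups and hang up the jar key

ROBOT

A 6-joint arm with a two-finger parallel gripper is mounted at the origin on the work surface. World frame = base frame: x ahead of the robot, y to its left, z up, the work surface at z = 0. Lengths are in m, angles in degrees, forces in N, time in s.
With the tool pointing down it reaches from about 0.375 to 0.825 m from the base axis. Payload 5.5 kg.
Tool frame: the origin (TCP) lies on the centre line of the jaws, within the pads' length; the fingertips stand 14 mm ahead of it and the grasp point (between the pads) lies 5 mm behind it; z points along the fingers, y is the line along which they close (so a half turn about z gives the same grasp; the last joint's range is limited). The gripper opens to 85 mm and grips with 20 to 120 N. Pads are 22 mm wide; open, the fingers measure 114 mm over their backs; the gripper's body (76 mm by 85 mm) begins 54 mm behind the grasp point. The pads swing forward as they close: fully open they stand 13 mm farther back than shut.
Start: joints at [-70.875, 17.962, -2.699, 69.339, 0, 90], TCP at [0.197, -0.567, 0.245] pointing down, gripper open.
Joint ranges: [-152.73, 152.73], [-39.44, 99.34], [-58.76, 71.6], [-118.89, 123.64], [-81.53, 83.1], [-180, 180]. Speed limits (degrees/s): [136.94, 136.94, 172.46, 180, 180, 180].

INTERFACE

Orientations are given as [roll, pitch, yaw] about the fixed x, y, z axes, in that order (R = Rz(yaw) Ry(pitch) Rx(roll)).
In Python, from station import robot gives the robot as it stands. Calls block until the motion is done:
- robot.reach(position, orientation): joint-space move of the TCP to a pose.
- robot.movel(position, attitude=None, max_speed=0.15, contact_N=None): straight line of the TCP; attitude=None keeps the orientation; max_speed is the mean speed in m/s. With contact_N (N) it stops when the force on the tool has changed by that much, and returns True; else False.
- robot.move_j(angles): joint-space move.
- robot.set_gripper(opening, grip_force=None): finger opening in m; grip_force is the grip in N (None keeps the last); returns when the fingers have stopped.
- robot.hold(seconds).
- robot.solve_ik(position, orientation): joint angles nearest the present ones, or None.
- robot.get_obs(): the state.
- robot.camera(name): name is "side" or "top" or "wrist"; returns a dict with "color" (420x560x3 uint8, red, green, blue), "intrinsics" (3x3 intrinsics, pixels), "R" (3x3) and "t" (3): a world point X has camera coordinates R X + t; the wrist camera has in their place "hand_eye" (4x4, takes a point from camera to tool coordinates, whose origin is the TCP and whose axes are the flange's). Camera axes: x right, y down, z forward; pixel columns grow to the right and rows downward; lengths in m; the calibration is good to about 2 mm. A picture is of the moment at which its call begins: read the wrist's pose just before it. There is no depth.
A pose or a line that the arm cannot do raises robot.Unreachable and nothing moves.
- robot.job_done(): hands the job in; it is judged then, once.
Trained networks look in a picture, given as the dict that the camera call returned (one of the last four; its "shot" number tells which), for a name from the list of things; names that differ only in an ending like _2 or _b are one class to them, and where a whole thing is asked for, a point or a joint stands for the part that bears it (a point fixed in the world has none). Each returns a list of dicts, best first, with "confidence" (0 to 1); they miss things now and then, are a little off and sometimes report something else, mostly with a low value. They report only what shows in the picture. A call takes as long as a camera call. They do not tell look-alikes from the thing itself.
- robot.silhouettes(picture, label): "pixels" (420x560 bool, what is visible of it).
- robot.spot_point(picture, label): "centre" ([x, y, z] in m, in world coordinates, good to about 4 mm: a listed point, or the origin of a listed thing).
The state is a dict: "t": time; "joint_positions": joint angles; "joint_vel": joint speeds; "tau": joint torques, N m; "tcp_pos": TCP position; "tool_rot": TCP orientation; "contact_force": force on the tool from outside, world axes, zero at the start; "wrist_torque": the same for the moment, N m; "opening": finger opening in m; "finger_force": force on a finger pad.
Only numpy, scipy, OpenCV 4.12 (cv2) and the standard library are available. Lean on these libraries where they do the work, as an engineer would, in place of code of your own. Each camera call takes 0.05 s, during which the arm holds its last target. There are 200 camera calls.

TASK

Clear down after milling: tip the white balls out of every cup into the steel tray and stand each emptied cup back upright on the blue mat. When all cups are done, take the jar key from its holder and hang it by its eye on the hook inside the key cabinet, hanging free, without gripper or arm touching the cabinet. Leave the white bottles alone.

Things in the scene. Friction and masses are not known exactly. Their poses are not given: they have to be found in the camera images.
- tray: fixed steel tray, 240 (x) by 200 (y) mm outside, rim 45 mm high, walls and floor 4 mm, white paper liner. Origin: centre of the underside; z up
- mat: fixed blue rubber mat, 260 (x) by 250 (y) mm, 4 mm thick. Origin on its underside, 5 mm to -x of its centre (the mat reaches from x = -125 to +135 mm, y = -125 to +125 mm in its frame); x points away from the robot
- cup0: steel milling cup, a cone: 50 mm across at base, 98 at rim, 46 high, wall 4, floor 5, 0.2 kg; walls 27 degrees off its axis (balls roll out tipped 75-90 degrees). Origin: centre of underside, z up. Black flat handle along its -x, 46-102 mm off the axis, 12 thick (y), 24-46 mm above the base. Starts on the mat, handle roughly towards robot, holding 0 to 3 balls
- cup1: steel milling cup, a cone: 50 mm across at base, 98 at rim, 46 high, wall 4, floor 5, 0.2 kg; walls 27 degrees off its axis (balls roll out tipped 75-90 degrees). Origin: centre of underside, z up. Black flat handle along its -x, 46-102 mm off the axis, 12 thick (y), 24-46 mm above the base. Starts on the mat, handle roughly towards robot, holding 0 to 3 balls
- cup2: steel milling cup, a cone: 50 mm across at base, 98 at rim, 46 high, wall 4, floor 5, 0.2 kg; walls 27 degrees off its axis (balls roll out tipped 75-90 degrees). Origin: centre of underside, z up. Black flat handle along its -x, 46-102 mm off the axis, 12 thick (y), 24-46 mm above the base. Starts on the mat, handle roughly towards robot, holding 0 to 3 balls
- ball00_center (a point): centre of a white ceramic milling ball, 20 mm across, 25 g, at first in cup0; may be absent
- ball01_center (a point): centre of a white ceramic milling ball, 20 mm across, 25 g, at first in cup0; may be absent
- ball02_center (a point): centre of a white ceramic milling ball, 20 mm across, 25 g, at first in cup0; may be absent
- ball10_center (a point): centre of a white ceramic milling ball, 20 mm across, 25 g, at first in cup1; may be absent
- ball11_center (a point): centre of a white ceramic milling ball, 20 mm across, 25 g, at first in cup1; may be absent
- ball12_center (a point): centre of a white ceramic milling ball, 20 mm across, 25 g, at first in cup1; may be absent
- ball20_center (a point): centre of a white ceramic milling ball, 20 mm across, 25 g, at first in cup2; may be absent
- ball21_center (a point): centre of a white ceramic milling ball, 20 mm across, 25 g, at first in cup2; may be absent
- ball22_center (a point): centre of a white ceramic milling ball, 20 mm across, 25 g, at first in cup2; may be absent
- holder: fixed grey block 50 by 50 mm, 65 mm high, with a round hole 22 mm wide and 35 mm deep in the middle of its top, in which the key stands. Origin: centre of the underside
- key: jar key, 170 mm tall, 0.16 kg, upright in the holder, foot 30 mm above the table. Origin: centre of foot, z up. Steel foot 18 mm across, shank 12, to 66 mm up; then a rectangular eye of 8 mm bar in its y-z plane (hole along x, 26 mm wide, 70-102 mm up); on top a yellow grip 22 (x) by 12 (y), 106-170 mm up. Hangs upright by the eye
- key_eye (a point): centre of the key's eye, 86 mm above the key's foot
- cabinet: fixed white cabinet 160 (x) x 240 (y) x 215 mm high, sheet 6 mm, front at its -x. A 100 mm slot (y -50 to 50, blue edges) runs up the front and over the roof from x -80 to +50: a gripper pointing down enters from front or top, its body above the roof; open beyond about 65 mm it may not fit. Origin: centre of underside. Robot must not touch it
- hook: brass hook fixed to the cabinet's back wall inside: level round bar 8 mm thick, 140-160 mm above the table, pointing to its -x (out of the slot). Origin: on the bar's axis where the key should hang; bar runs 74 mm to +x (back wall) and 22 to -x, then its tip bends up, ending 30 mm to -x, 9 mm up (axis). Hung, the key's eye centre is 12 mm below the bar's axis
- bottle0: white tablet bottle, 50 mm across, 85 mm high, loose: a bystander, to be left alone. Origin: centre of the underside
- bottle1: white tablet bottle, 50 mm across, 85 mm high, loose: a bystander, to be left alone. Origin: centre of the underside
- bottle2: white tablet bottle, 50 mm across, 85 mm high, loose: a bystander, to be left alone. Origin: centre of the underside
Mind the look-alikes: they are no part of the job. Leave any brown or yellow look-alike of the cup0 alone.

How it is judged (in metres and radians):
On the way, in this order (a step that is already met when the one before it is completed fails the run):
1. all balls lie in the tray and every cup stands upright on the mat, released (x of ball00_center in the frame of tray between -0.118 and 0.118 m and y of ball00_center in the frame of tray between -0.098 and 0.098 m and z of each of ball00_center, ball01_center, ball02_center, ball10_center, ball11_center, ball12_center, ball20_center, ball21_center, ball22_center in the frame of tray below 0.04 m and x of ball01_center in the frame of tray between -0.118 and 0.118 m and y of ball01_center in the frame of tray between -0.098 and 0.098 m and x of ball02_center in the frame of tray between -0.118 and 0.118 m and y of ball02_center in the frame of tray between -0.098 and 0.098 m and x of ball10_center in the frame of tray between -0.118 and 0.118 m and y of ball10_center in the frame of tray between -0.098 and 0.098 m and x of ball11_center in the frame of tray between -0.118 and 0.118 m and y of ball11_center in the frame of tray between -0.098 and 0.098 m and x of ball12_center in the frame of tray between -0.118 and 0.118 m and y of ball12_center in the frame of tray between -0.098 and 0.098 m and x of ball20_center in the frame of tray between -0.118 and 0.118 m and y of ball20_center in the frame of tray between -0.098 and 0.098 m and x of ball21_center in the frame of tray between -0.118 and 0.118 m and y of ball21_center in the frame of tray between -0.098 and 0.098 m and x of ball22_center in the frame of tray between -0.118 and 0.118 m and y of ball22_center in the frame of tray between -0.098 and 0.098 m and x of cup0 in the frame of mat between -0.13 and 0.14 m and y of cup0 in the frame of mat between -0.13 and 0.13 m and z of each of cup0, cup1, cup2 in the frame of mat below 0.009 m and angle between each of cup0, cup1, cup2's own z axis and vertical below 0.12 rad and x of cup1 in the frame of mat between -0.13 and 0.14 m and y of cup1 in the frame of mat between -0.13 and 0.13 m and x of cup2 in the frame of mat between -0.13 and 0.14 m and y of cup2 in the frame of mat between -0.13 and 0.13 m and contact force between each of cup0, cup1, cup2 and the fingers below 0.05 N), for 0.3 s.
2. the key hangs by its eye on the hook, released (x of key_eye in the frame of hook between -0.022 and 0.045 m and y of key_eye in the frame of hook between -0.013 and 0.013 m and z of key_eye in the frame of hook between -0.022 and -0.004 m and angle between key's own z axis and vertical below 0.25 rad and contact force between key and hook above 0.3 N and contact force between key and the fingers below 0.05 N), for 0.3 s.
At the end, for the whole second after the job is handed in: All balls in the tray (centre inside its walls, under 40 mm up); every cup upright (0.12 rad) on the mat, base centre over it (5 mm to spare); the key hangs by its eye on the hook (13 mm sideways, 0.25 rad of upright), touching neither cabinet nor fingers; all at rest (all of step 1 and all of step 2 and linear speed of key below 0.08 m/s and contact force between key and cabinet below 0.1 N and linear speed of each of cup0, cup1, cup2 below 0.05 m/s).
It fails at once if the gripper or arm touches the cabinet (contact force between any of the fingers, the arm and cabinet above 0.5 N).
It fails at once if a tablet bottle is moved more than 30 mm or knocked over (distance of any of bottle0, bottle1, bottle2 from where it was at the start of the episode above 0.03 m or angle between any of bottle0, bottle1, bottle2's own z axis and vertical above 0.5 rad).
Of ball00, ball01, ball02, ball10, ball11, ball12, ball20, ball21, ball22 only 4 to 8 are there at a start; the rules pass over those that are not, and their reading is None.
At some moment in a run one of cup0, cup1, cup2 may be knocked a few centimetres aside while the robot is not near it.
It also fails if it takes over 210 s, if anything falls off the work surface, if the arm or the gripper's body presses on something with over 40 N, if the wrist force passes 120 N, or if a joint passes its speed limit or range.

## Working session

There is one attempt and no reset: what is moved stays moved. The work goes in short steps, each a Python script; the robot and the scene stay as the last script left them, time stands still between calls to the robot, and variables do not carry over. Pictures are saved under pics/ and viewed, at most 14 in all, crops included, and the job is handed in when it is done.

```bash
mkdir -p pics; ls; cat > look.py <<'E'
from station import robot
import cv2, numpy as np
def save(p,n): cv2.imwrite(f'pics/{n}.png',cv2.cvtColor(p['color'],cv2.COLOR_RGB2BGR))
E
python3 - <<'E'
from look import *
o=robot.get_obs(); print(o['t'],o['tcp_pos'],o['tool_rot'],o['joint_positions'])
for c in ['top','side']:
    p=robot.camera(c); save(p,c+'0')
    print(c,'cam at',-p['R'].T@p['t'])
    for n in ['tray','mat','cup0','ball00_center','holder','key','key_eye','cabinet','hook','bottle0']:
        print(n,[(np.round(d['centre'],3).tolist(),round(d['confidence'],2)) for d in robot.spot_point(p,n)])
print(robot.get_obs()['t'])
E
```

```text
pics
0.0 [ 0.19640265 -0.56634547  0.2444222 ] [-1.79899853e+02  2.23252462e-04  1.91255276e+01] [-7.08738746e+01  1.80048781e+01 -2.75490347e+00  6.93403653e+01
 -2.22207307e-04  9.00005981e+01]
top cam at [ 0.50878442 -0.10256878  1.46941694]
tray [([0.518, -0.048, -0.001], 0.77), ([0.467, -0.373, 0.018], 0.4)]
mat [([0.53, -0.315, -0.006], 0.55)]
cup0 [([0.462, -0.379, 0.005], 0.9), ([0.628, -0.333, 0.005], 0.8), ([0.372, -0.64, -0.001], 0.78), ([0.496, -0.229, 0.009], 0.74), ([0.59, -0.574, -0.002], 0.69)]
ball00_center []
holder [([0.466, 0.157, -0.001], 0.72)]
key []
key_eye [([0.518, -0.045, 0.005], 0.6), ([0.468, 0.154, 0.12], 0.39)]
cabinet [([0.534, 0.372, -0.002], 0.81)]
hook [([0.534, 0.381, 0.143], 0.66)]
bottle0 [([0.747, 0.134, -0.002], 0.82), ([0.774, 0.004, -0.003], 0.8), ([0.772, -0.108, 0.002], 0.51)]
side cam at [6.03137446e-04 9.15423500e-01 8.82424246e-01]
tray [([0.518, -0.042, -0.0], 0.77)]
mat [([0.519, -0.044, -0.003], 0.68), ([0.53, -0.316, 0.005], 0.62)]
cup0 [([0.494, -0.232, 0.004], 0.9), ([0.462, -0.382, 0.002], 0.87), ([0.587, -0.576, 0.001], 0.77), ([0.377, -0.641, -0.001], 0.77), ([0.624, -0.327, 0.001], 0.67)]
ball00_center []
holder [([0.469, 0.156, 0.002], 0.98), ([0.535, 0.376, 0.001], 0.67)]
key [([0.465, 0.154, 0.028], 0.57)]
key_eye [([0.462, 0.156, 0.115], 0.49)]
cabinet [([0.534, 0.374, 0.0], 0.65)]
hook []
bottle0 [([0.771, -0.112, 0.004], 0.79), ([0.777, 0.005, -0.002], 0.78)]
1.1
```

View pics/top0.png

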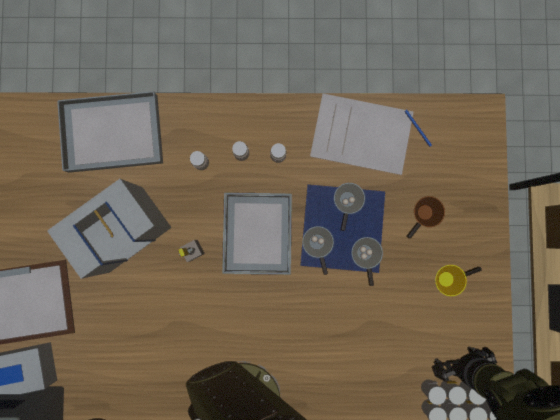

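View pics/side0.png

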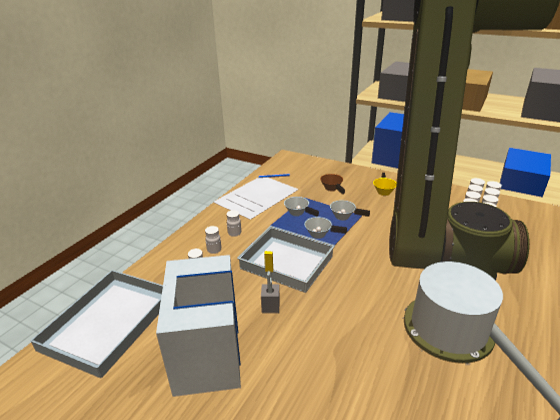

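The top view shows three steel cups on the mat at px (349,198), (318,241) and (366,252). The look-alikes are a brown cup at (428,211) and a yellow one at (451,280), both off the mat. The tray is at (257,233), and the larger steel tray at (110,132) is a decoy because it is too big. The key stands in its holder at (190,250), the cabinet is at (108,228), and the bottles are at (198,160), (240,150) and (278,152). I'll choose the three grey cups on the blue mat and check them in one close crop.

```bash
cat >> look.py <<'E'
def bp(p,uv,z):
    "pixels Nx2 -> world points on plane z"
    uv=np.atleast_2d(uv).astype(float); K,R,t=p['intrinsics'],p['R'],p['t']
    d=(np.linalg.inv(K)@np.c_[uv,np.ones(len(uv))].T).T@R; c=-R.T@t
    return c+d*((z-c[2])/d[:,2])[:,None]
def proj(p,X):
    q=p['R']@np.asarray(X,float)+p['t']; q=p['intrinsics']@q; return q[:2]/q[2]
def cups(p):
    "(centre of rim xy, handle yaw dir deg (cup +x), confidence) of grey cups on the mat"
    out=[]
    for d in robot.silhouettes(p,'cup0'):
        m=d['pixels']; vs,us=np.nonzero(m); px=p['color'][vs,us].astype(int)
        dark=px.max(1)<70
        body=bp(p,np.c_[us,vs][~dark],.05)[:,:2]; h=bp(p,np.c_[us,vs][dark],.05)[:,:2]
        if len(h)<5 or len(body)<20: continue
        sat=np.median(px[~dark].max(1)-px[~dark].min(1))
        (cx,cy),r=cv2.minEnclosingCircle(body.astype(np.float32))
        far=h.mean(0); dx,dy=np.array([cx,cy])-far
        out.append(dict(c=np.round([cx,cy],4),r=round(r,4),yaw=round(np.degrees(np.arctan2(dy,dx)),1),hd=round(np.hypot(dx,dy),4),sat=sat,conf=round(d['confidence'],2),n=int(dark.sum())))
    return out
E
python3 - <<'E'
from look import *
p=robot.camera('top')
for c in cups(p): print(c)
for n in ['holder','cabinet','hook','mat','tray','key']:
    for d in robot.silhouettes(p,n)[:2]:
        vs,us=np.nonzero(d['pixels']); r=cv2.minAreaRect(np.c_[us,vs].astype(np.float32)); print(n,round(d['confidence'],2),np.round(r[0],1),np.round(r[1],1),r[2])
c=p['color'][:,:,::-1]
a=cv2.resize(c[170:295,295:395],None,fx=4,fy=4,interpolation=cv2.INTER_CUBIC)
b=cv2.resize(c[170:295,45:205],None,fx=2.5*1,fy=2.5,interpolation=cv2.INTER_CUBIC)
b=cv2.copyMakeBorder(b,0,a.shape[0]-b.shape[0],0,0,cv2.BORDER_CONSTANT)
cv2.imwrite('pics/crop1.png',np.hstack([a,b])[:600])
E
```

```text
{'c': array([ 0.5694, -0.557 ]), 'r': 0.073, 'yaw': np.float64(123.2), 'hd': np.float64(0.0203), 'sat': np.float64(59.0), 'conf': 0.93, 'n': 535}
{'c': array([ 0.6279, -0.328 ]), 'r': 0.0492, 'yaw': np.float64(-12.6), 'hd': np.float64(0.0723), 'sat': np.float64(6.0), 'conf': 0.88, 'n': 64}
{'c': array([ 0.4733, -0.2366]), 'r': 0.0686, 'yaw': np.float64(11.6), 'hd': np.float64(0.0529), 'sat': np.float64(6.0), 'conf': 0.76, 'n': 59}
{'c': array([ 0.3867, -0.6531]), 'r': 0.0669, 'yaw': np.float64(108.5), 'hd': np.float64(0.0552), 'sat': np.float64(104.0), 'conf': 0.76, 'n': 74}
{'c': array([ 0.4394, -0.385 ]), 'r': 0.0702, 'yaw': np.float64(5.1), 'hd': np.float64(0.0521), 'sat': np.float64(7.0), 'conf': 0.59, 'n': 76}
{'c': array([0.5357, 0.4091]), 'r': 0.1878, 'yaw': np.float64(100.4), 'hd': np.float64(0.0585), 'sat': np.float64(7.0), 'conf': 0.38, 'n': 1480}
holder 0.61 [191.5 250.5] [17.4 19.2] 63.43495178222656
holder 0.32 [364.4 259.5] [31.  46.7] 15.422160148620605
cabinet 0.8 [108.6 229.4] [ 71.7 103.6] 53.9149284362793
cabinet 0.3 [278. 153.] [20. 16.] 90.0
hook 0.62 [277.5 152.5] [19. 15.] 90.0
hook 0.52 [103.6 222.4] [23.   0.8] 54.162349700927734
mat 0.93 [342.3 227.8] [79.  83.5] 4.236394882202148
mat 0.17 [199.3 159.8] [19.8 14.8] 45.0
tray 0.74 [256.7 232.9] [69.4 82.4] 1.1017061471939087
tray 0.37 [240.  150.5] [19. 16.] 90.0
key 0.47 [186. 252.] [ 8. 14.] 90.0
```

View pics/crop1.png

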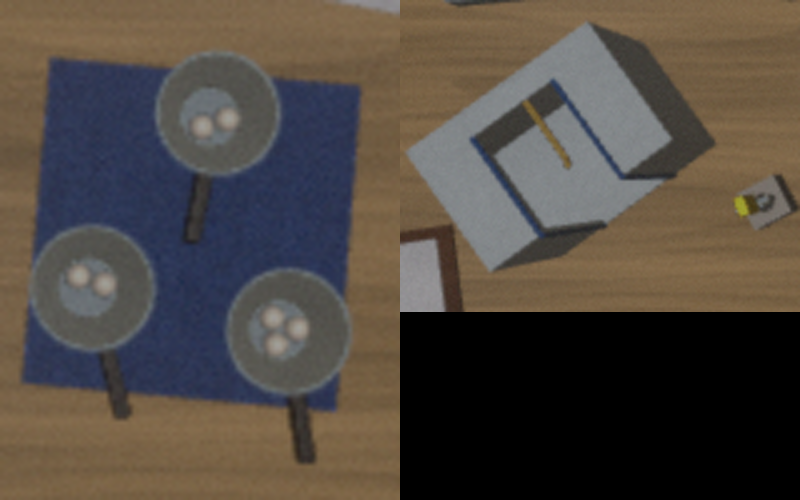

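The crop shows the three grey cups holding 2 balls (top), 2 (left) and 3 (right). The cabinet slot edges give a yaw of about 35.6°, with the brass hook opening to the lower right. Next I'll fit the cups more robustly and check that the grasp and pour poses are reachable.

```bash
cat >> look.py <<'E'
from scipy.spatial.transform import Rotation as Ro
def cups(p):
    out=[]
    for d in robot.silhouettes(p,'cup0'):
        m=d['pixels'].astype(np.uint8)
        b=cv2.morphologyEx(m,cv2.MORPH_OPEN,cv2.getStructuringElement(cv2.MORPH_ELLIPSE,(13,13)))
        h=m&(1-cv2.dilate(b,np.ones((3,3),np.uint8)))
        if b.sum()<300 or h.sum()<8: continue
        n,l,st,_=cv2.connectedComponentsWithStats(h)
        h=l==1+np.argmax(st[1:,4])
        vs,us=np.nonzero(b); px=p['color'][vs,us].astype(int)
        if np.median(px.max(1)-px.min(1))>30: continue
        w=bp(p,np.c_[us,vs],.05)[:,:2]; (cx,cy),r=cv2.minEnclosingCircle(w.astype(np.float32)); c=np.array([cx,cy])
        if r>.06: continue
        vs,us=np.nonzero(h); g=bp(p,np.c_[us,vs],.05)[:,:2]; dx,dy=c-g.mean(0)
        out.append(dict(c=c,r=r,yaw=np.degrees(np.arctan2(dy,dx)),hd=np.hypot(dx,dy),tip=np.linalg.norm(g-c,axis=1).max(),conf=d['confidence']))
    return out
G=np.array([-.074,0,.030])  # TCP in the cup frame when gripped
def tcp(c,Rc,s):
    "cup origin, cup rotation, gripper half-turn s -> TCP pose"
    T=Rc.as_matrix()@np.array([[-s,0,0],[0,s,0],[0,0,-1.]])
    return (np.asarray(c)+Rc.apply(G)).tolist(), Ro.from_matrix(T).as_euler('xyz',degrees=True).tolist()
def pour(lip,psi,sg,th):
    Rc=Ro.from_euler('zx',[0,0])if 0 else Ro.from_euler('z',psi,degrees=True)*Ro.from_euler('x',sg*th,degrees=True)
    return np.asarray(lip)-Rc.apply([0,-sg*.049,.046]),Rc
E
python3 - <<'E'
from look import *
p=robot.camera('top')
for c in cups(p): print({k:np.round(v,4).tolist() for k,v in c.items()})
P=robot.camera('side')
for pp in (p,P): print([(np.round(d['centre'],3).tolist(),round(d['confidence'],2)) for d in robot.spot_point(pp,'cup0')])
for lip in ([.53,-.045,.08],[.56,-.045,.09]):
  for dphi in (0,-45,45,90,-90,180):
    for sg in (1,-1):
      psi=-5+dphi-90*sg
      for s in (1,-1):
        r=[]
        for th in (0,30,60,85):
            q=robot.solve_ik(*tcp(*pour(lip,psi,sg,th),s)); r.append(None if q is None else np.round(q).astype(int).tolist())
        if r[-1] is not None: print(lip[0],dphi,sg,s,r[0],r[2],r[3])
E
```

```text
{'c': [0.6251, -0.3284], 'r': 0.0498, 'yaw': -74.2938, 'hd': 0.0367, 'tip': 0.0474, 'conf': 0.98}
{'c': [0.4747, -0.229], 'r': 0.038, 'yaw': 171.8355, 'hd': 0.0401, 'tip': 0.0677, 'conf': 0.86}
[([0.631, -0.331, 0.007], 0.87), ([0.459, -0.381, 0.005], 0.77), ([0.374, -0.642, 0.0], 0.71), ([0.467, -0.375, 0.019], 0.66), ([0.497, -0.231, 0.011], 0.58), ([0.615, -0.321, 0.016], 0.33)]
[([0.623, -0.331, 0.006], 0.81), ([0.461, -0.385, 0.003], 0.66), ([0.378, -0.643, -0.002], 0.64), ([0.494, -0.233, 0.006], 0.63), ([0.587, -0.576, -0.0], 0.62)]
0.53 90 1 1 [1, 12, -36, 42, 0, 6] [-32, 35, -23, 70, 50, -46] [-38, 58, -10, 102, 57, -82]
0.53 90 1 -1 [1, 12, -36, 42, 0, -174] [-32, 35, -23, 70, 50, 134] [-38, 58, -10, 102, 57, 98]
0.53 90 -1 1 [0, 26, -16, 48, 0, -175] [-26, 44, -3, 75, 54, 142] [-31, 67, 14, 115, 64, 100]
0.53 90 -1 -1 [0, 26, -16, 48, 0, 5] [-26, 44, -3, 75, 54, -38] [-31, 67, 14, 115, 64, -80]
0.53 -90 1 1 [-9, 26, -16, 48, 0, 176] [16, 44, -2, 75, -54, -142] [21, 67, 14, 116, -63, -100]
0.53 -90 1 -1 [-9, 26, -16, 48, 0, -4] [16, 44, -2, 75, -54, 38] [21, 67, 14, 116, -6
[... 631 characters left out ...]
9, 72, 51, -44] [-36, 59, -7, 105, 59, -82]
0.56 90 1 -1 [1, 14, -32, 44, 0, -174] [-30, 36, -19, 72, 51, 136] [-36, 59, -7, 105, 59, 98]
0.56 90 -1 1 [0, 28, -11, 51, 0, -175] [-25, 46, 2, 77, 54, 144] [-30, 68, 19, 119, 65, 101]
0.56 90 -1 -1 [0, 28, -11, 51, 0, 5] [-25, 46, 2, 77, 54, -36] [-30, 68, 19, 119, 65, -79]
0.56 -90 1 1 [-9, 28, -11, 51, 0, 176] [16, 46, 3, 78, -54, -143] [20, 69, 20, 120, -64, -100]
0.56 -90 1 -1 [-9, 28, -11, 51, 0, -4] [16, 46, 3, 78, -54, 37] [20, 69, 20, 120, -64, 80]
0.56 -90 -1 1 [-10, 14, -32, 44, 0, -5] [21, 36, -19, 73, -51, 45] [27, 59, -6, 106, -58, 82]
0.56 -90 -1 -1 [-10, 14, -32, 44, 0, 175] [21, 36, -19, 73, -51, -135] [27, 59, -6, 106, -58, -98]
```

```bash
cat >> look.py <<'E'
def cups(p,side=None):
    "grey cups near the mat: centre (xy) and yaw, from network centre + dark handle pixels"
    cs=[]
    for pp in ([p] if side is None else [p,side]):
        for d in robot.spot_point(pp,'cup0'):
            c=np.array(d['centre'][:2])
            if d['confidence']<.5 or d['centre'][2]>.015 or not(.36<c[0]<.74 and -.5<c[1]<-.14): continue
            for e in cs:
                if np.linalg.norm(e[0]-c)<.04: e.append(c); break
            else: cs.append([c])
    H,W=p['color'].shape[:2]; uu,vv=np.meshgrid(np.arange(W),np.arange(H)); uv=np.c_[uu.ravel(),vv.ravel()]
    w=bp(p,uv,.05)[:,:2]; px=p['color'].reshape(-1,3).astype(int); dark=(px.max(1)<72)&(px.max(1)-px.min(1)<25)
    out=[]
    for e in cs:
        c=np.mean(e,0); r=w-c; a=np.degrees(np.arctan2(r[:,1],-r[:,0])); n=np.linalg.norm(r,axis=1)
        k=dark&(n>.054)&(n<.11)&(abs(a)<60); h=w[k]
        if len(h)<15: print('no handle',c,len(h)); continue
        vx,vy,x0,y0=cv2.fitLine(h.astype(np.float32),cv2.DIST_HUBER,0,.001,.001).ravel()
        if vx<0: vx,vy=-vx,-vy
        tip=((h-c)@[vx,vy]).min(); off=np.cross([vx,vy],[x0-c[0],y0-c[1]])
        out.append(dict(c=c,yaw=np.degrees(np.arctan2(vy,vx)),h=np.array([x0,y0]),n=len(h),nets=len(e),tip=tip,off=off))
    return out
E
python3 - <<'E' 2>&1 | grep -v Deprec
from look import *
p=robot.camera('top');P=robot.camera('side')
cc=cups(p,P)
for c in cc: print({k:np.round(v,4).tolist() for k,v in c.items()})
for u in ((345,215),(321,262),(369,275),(342,225)): print(u,p['color'][u[1],u[0]])
print(robot.get_obs()['t'])
for c in cc:
    for dz in (0,.12):
        q=robot.solve_ik(*tcp([*c['c'],.004+dz],Ro.from_euler('z',c['yaw'],degrees=True),1)); print(None if q is None else np.round(q,1))
for th in (0,60,75,88):
    q=robot.solve_ik(*tcp(*pour([.52,-.01,.1],-5,1,th),1)); print(th, None if q is None else np.round(q,1))
E
```

```text
{'c': [0.6261, -0.3322], 'yaw': -12.566699981689453, 'h': [0.5478000044822693, -0.3111000061035156], 'n': 78, 'nets': 2, 'tip': -0.1004, 'off': 0.0035}
{'c': [0.496, -0.2295], 'yaw': 14.058300018310547, 'h': [0.4237000048160553, -0.24729999899864197], 'n': 71, 'nets': 2, 'tip': -0.101, 'off': 0.0003}
{'c': [0.4626, -0.3828], 'yaw': 9.419699668884277, 'h': [0.38600000739097595, -0.39010000228881836], 'n': 71, 'nets': 2, 'tip': -0.1017, 'off': 0.0053}
(345, 215) [57 55 54]
(321, 262) [47 44 46]
(369, 275) [60 57 50]
(342, 225) [46 43 43]
1.95
[-29.7  30.6 -12.9  46.5   0.  -17.1]
[-29.7  24.7  -5.2  60.1   0.  -17.1]
[-30.3  17.5 -33.9  38.6   0.  -44.3]
[-30.3   9.7 -25.7  54.6   0.  -44.3]
[-45.4  23.2 -25.2  41.6   0.  -54.8]
[-45.4  16.2 -17.4  56.4   0.  -54.8]
0 [  5.7  10.1 -35.7  44.2   0.   10.7]
60 [-29.3  30.5 -27.1  67.8  52.1 -42.1]
75 [-33.6  44.4 -20.2  86.1  58.  -64.6]
88 [-35.7  57.5 -14.3 104.3  59.3 -86.6]
```

```bash
cat >> look.py <<'E'
def do_cup(c,tray=(.52,-.01),place=None):
    v=np.array([np.cos(np.radians(c['yaw'])),np.sin(np.radians(c['yaw']))])
    ctr=c['h']+v*((c['c']-c['h'])@v); Rc=Ro.from_euler('z',c['yaw'],degrees=True)
    at=lambda z,xy=ctr,R=Rc: tcp([*xy,z],R,1)
    robot.set_gripper(.035,20)
    robot.reach(*at(.13)); robot.movel(at(.004)[0],max_speed=.12)
    robot.set_gripper(0,90); o=robot.get_obs(); print('grip',o['opening'],o['finger_force'],'t',o['t'])
    if o['opening']<.008: raise SystemExit('missed')
    robot.movel(at(.13)[0],max_speed=.15)
    path=[(0,.165,.2),(30,.14,.15),(55,.12,.12),(66,.105,.06),(76,.1,.05),(87,.1,.05)]
    robot.reach(*tcp(*pour([*tray,.165],-5,1,0),1))
    for th,z,s in path[1:]: robot.movel(*tcp(*pour([*tray,z],-5,1,th),1),max_speed=s)
    robot.hold(.7); p=robot.camera('top')
    for th,z,s in path[-2::-1]: robot.movel(*tcp(*pour([*tray,z],-5,1,th),1),max_speed=.13)
    xy,R=(ctr,Rc) if place is None else (np.array(place[:2]),Ro.from_euler('z',place[2],degrees=True))
    robot.reach(*at(.10,xy,R)); robot.movel(at(.012,xy,R)[0],max_speed=.15)
    print('contact',robot.movel(at(.001,xy,R)[0],max_speed=.03,contact_N=4),np.round(robot.get_obs()['tcp_pos'],4),at(.004,xy,R)[0])
    robot.set_gripper(.035,20); q=robot.get_obs()['tcp_pos']
    robot.movel([q[0],q[1],.16],max_speed=.15); print('t',robot.get_obs()['t'])
    return p
E
python3 - <<'E' 2>&1 | grep -v Deprec
from look import *
p=robot.camera('top'); cc=cups(p,robot.camera('side'))
c=[c for c in cc if c['c'][1]>-.28][0]; print(c)
p=do_cup(c); save(p,'pour1')
a=p['color'][160:300,200:400,::-1]
p2=robot.camera('top')
b=p2['color'][160:300,200:400,::-1]
cv2.imwrite('pics/c1.png',np.vstack([cv2.resize(x,None,fx=2.1,fy=2.1,interpolation=cv2.INTER_CUBIC) for x in (a,b)]))
E
```

```text
{'c': array([ 0.4965 , -0.22995]), 'yaw': np.float32(12.788838), 'h': array([ 0.41736016, -0.24875762], dtype=float32), 'n': 73, 'nets': 2, 'tip': np.float64(-0.1013261714285678), 'off': array(-0.00082276)}
grip 0.010578121310414922 87.68202781677246 t 6.225
contact True [ 0.4255 -0.2479  0.0346] [0.42451788043627137, -0.247132887299941, 0.034]
t 17.475
```

View pics/c1.png

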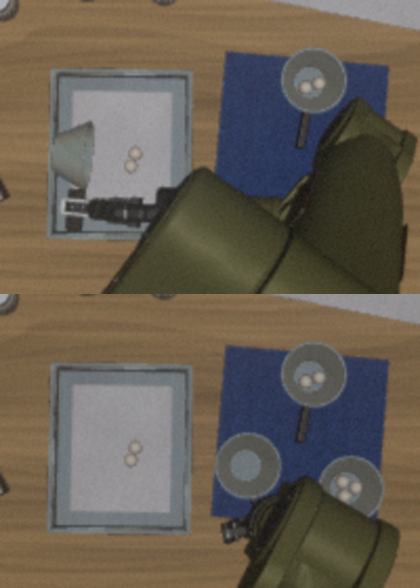

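The two balls lie in the tray at about px (133,460) in the crop, and the left cup stands emptied on the mat. I'll carry on with the other two cups, measuring each again first.

```bash
python3 - <<'E' 2>&1 | grep -v Deprec
from look import *
ims=[]
for sel in (lambda c:c[0]<.55 and c[1]<-.30, lambda c:c[0]>.56):
    robot.reach([.42,.0,.25],[180,0,0])
    p=robot.camera('top'); cc=cups(p,robot.camera('side'))
    for c in cc: print(np.round([*c['c'],c['yaw'],c['tip'],c['off'],c['n']],3))
    k=[c for c in cc if sel(c['c'])]
    if len(k)!=1: raise SystemExit('ambiguous')
    ims.append(do_cup(k[0]))
robot.reach([.42,.0,.25],[180,0,0])
ims.append(robot.camera('top'))
cc=cups(ims[-1],robot.camera('side'))
for c in cc: print(np.round([*c['c'],c['yaw'],c['tip'],c['off'],c['n']],3))
save(ims[-1],'after')
cv2.imwrite('pics/c2.png',np.hstack([cv2.resize(x['color'][160:300,200:400,::-1],None,fx=1.3,fy=1.3*2,interpolation=cv2.INTER_CUBIC) for x in ims]))
E
```

```text
[ 6.2800e-01 -3.3100e-01 -1.1345e+01 -1.0200e-01  4.0000e-03  8.1000e+01]
[ 4.9600e-01 -2.3100e-01  1.3201e+01 -1.0000e-01  2.0000e-03  6.7000e+01]
[ 4.610e-01 -3.810e-01  8.109e+00 -1.000e-01  2.000e-03  6.500e+01]
grip 0.010820320653482377 87.72019386291504 t 23.4333
contact True [ 0.3878 -0.3912  0.0345] [0.3871671988384968, -0.3899253213790466, 0.033999999999999996]
t 35.65
[ 4.9600e-01 -2.3100e-01  1.2836e+01 -1.0000e-01  2.0000e-03  7.0000e+01]
[ 6.3100e-01 -3.3200e-01 -1.0655e+01 -1.0500e-01  5.0000e-03  8.4000e+01]
[ 0.46  -0.379  6.874 -0.099 -0.    61.   ]
grip 0.010747078066192614 87.72923827171326 t 41.9
contact True [ 0.5595 -0.3141  0.0343] [0.5588822816036253, -0.3131999265694032, 0.033999999999999996]
t 53.6833
no handle [ 0.5324 -0.3134] 2
[ 4.9600e-01 -2.3300e-01  1.3247e+01 -1.0000e-01  4.0000e-03  6.9000e+01]
[ 4.600e-01 -3.780e-01  6.403e+00 -9.900e-02 -2.000e-03  6.400e+01]
[ 6.250e-01 -3.280e-01 -9.962e+00 -9.800e-02  5.000e-03  7.300e+01]
```

View pics/c2.png

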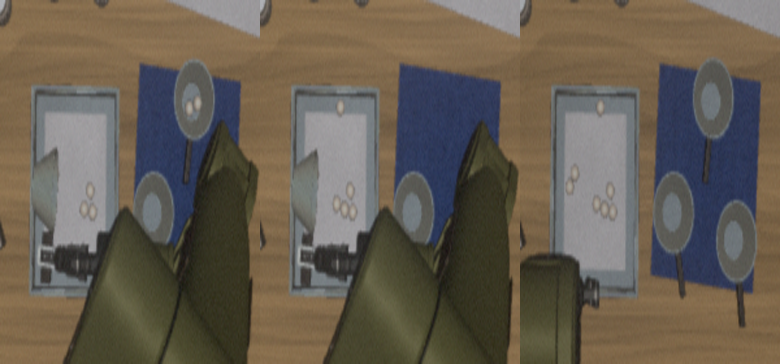

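All seven balls are in the tray: one at (600,107), two near (572,180) and four near (604,205). The three cups are empty and upright on the mat. Next are the key and the hook, seen with the wrist camera.

```bash
cat >> look.py <<'E'
def wrist():
    o=robot.get_obs(); p=robot.camera('wrist')
    T=np.eye(4); T[:3,:3]=Ro.from_euler('xyz',o['tool_rot'],degrees=True).as_matrix(); T[:3,3]=o['tcp_pos']
    C=T@p['hand_eye']; p['R']=C[:3,:3].T; p['t']=-C[:3,:3].T@C[:3,3]; return p
E
python3 - <<'E'
from look import *
def spots(p,names):
    for n in names: print(n,[(np.round(d['centre'],3).tolist(),round(d['confidence'],2)) for d in robot.spot_point(p,n)][:3])
robot.reach([.42,.05,.36],[180,0,0]); print(wrist()['hand_eye'].round(3).tolist())
robot.reach([.44,.16,.34],[180,0,0]); p=wrist(); save(p,'w1'); spots(p,['key','key_eye','holder'])
robot.reach([.42,.29,.38],[180,0,35.6]); q=wrist(); save(q,'w2'); spots(q,['hook','cabinet'])
print(-q['R'].T@q['t'])
s=np.hstack([p['color'],q['color']])[:,:,::-1]; cv2.imwrite('pics/w12.png',cv2.resize(s,(800,300),interpolation=cv2.INTER_AREA))
E
```

```text
[[0.0, -0.95, -0.312, 0.08], [1.0, 0.0, 0.0, -0.001], [-0.0, -0.312, 0.95, -0.127], [0.0, 0.0, 0.0, 1.0]]
key [([0.468, 0.156, 0.03], 0.85), ([0.468, 0.158, 0.114], 0.67), ([0.534, 0.38, 0.148], 0.22)]
key_eye [([0.466, 0.158, 0.114], 0.79), ([0.466, 0.155, 0.004], 0.75), ([0.504, -0.048, 0.01], 0.71)]
holder [([0.467, 0.156, 0.004], 0.94)]
hook [([0.531, 0.379, 0.145], 0.82)]
cabinet [([0.535, 0.37, 0.004], 0.69)]
[0.48498837 0.33770286 0.50742767]
```

View pics/w12.png

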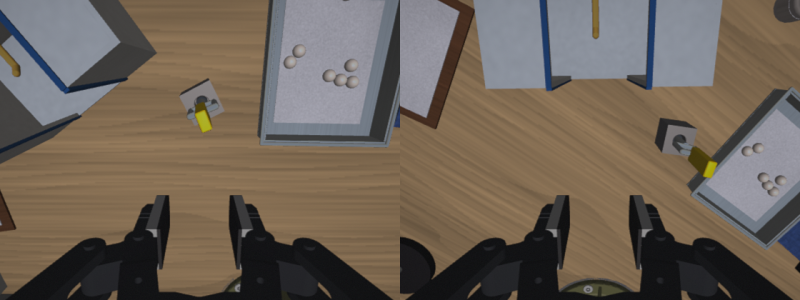

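```bash
python3 - <<'E'
from look import *
q=wrist(); im=q['color']; hsv=cv2.cvtColor(im,cv2.COLOR_RGB2HSV)
yaw=np.radians(35.6); ex=np.array([np.cos(yaw),np.sin(yaw)]); ey=np.array([-ex[1],ex[0]])
m=(hsv[...,0]>12)&(hsv[...,0]<28)&(hsv[...,1]>120)&(hsv[...,2]>80); m[90:]=0; m[:, :250]=0; m[:,310:]=0
vs,us=np.nonzero(m); print('brass',len(vs),us.min(),us.max(),vs.min(),vs.max())
w=bp(q,np.c_[us,vs],.149)[:,:2]
r=(w-[.534,.373]); print('bar along',np.round([(r@ex).min(),(r@ex).max()],4),'lat',np.round([(r@ey).mean(),(r@ey).min(),(r@ey).max()],4))
for v in range(vs.min(),vs.max(),12): s=us[vs==v]; print(v,s.min(),s.max(),np.round((bp(q,[[s.mean(),v]],.149)[0,:2]-[.534,.373])@ey,4))
b=(hsv[...,0]>100)&(hsv[...,0]<125)&(hsv[...,1]>150)&(hsv[...,2]>60); b[125:]=0
for lo,hi in ((180,240),(320,380)):
    vs,us=np.nonzero(b[:,lo:hi]); us=us+lo; w=bp(q,np.c_[us,vs],.215)[:,:2]-[.534,.373]
    print('slot edge',len(us),'lat',np.round(np.percentile(w@ey,[2,50,98]),4),'along',np.round([(w@ex).min(),(w@ex).max()],4), 'slope deg',np.degrees(np.polyfit(w@ex,w@ey,1)[0]).round(2))
p=cv2.imread('pics/w1.png'); a=p[95:205,230:330]
c=cv2.imread('pics/w2.png')[0:140,200:390]
a=cv2.resize(a,None,fx=4,fy=4,interpolation=cv2.INTER_CUBIC); c=cv2.resize(c,(400,440),interpolation=cv2.INTER_CUBIC)
cv2.imwrite('pics/keyz.png',np.hstack([a,c]))
E
```

```text
brass 425 269 277 0 53
bar along [-0.0278  0.0132] lat [0.0043 0.0012 0.008 ]
0 269 277 0.0046
12 270 277 0.0042
24 270 277 0.0042
36 270 277 0.0043
48 270 277 0.0043
slot edge 920 lat [0.0508 0.0536 0.0563] along [-0.0831 -0.0003] slope deg 0.8
slot edge 950 lat [-0.0549 -0.0521 -0.0493] along [-0.0831 -0.0003] slope deg 0.67
```

View pics/keyz.png

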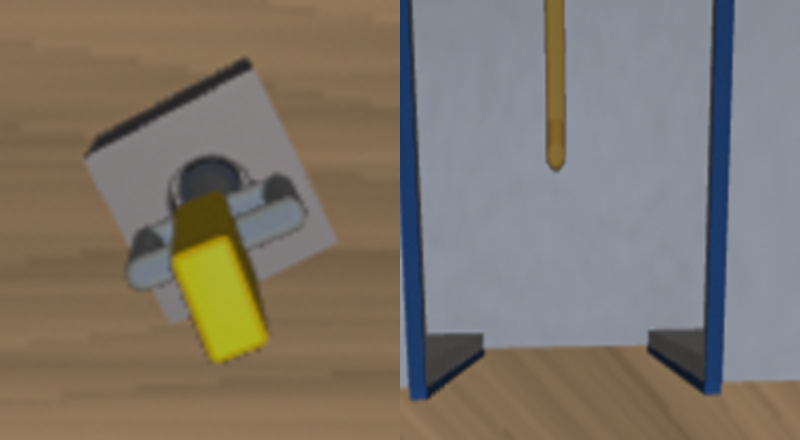

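The left crop shows the key's yellow grip with its flats at a yaw of about 23.5° and the eye bars across it. The right crop shows the hook bar at about px (555,80), parallel to the slot and about 4 mm off its middle. I'll triangulate the bar height from two sideways views, then grip and lift the key.

```bash
python3 - <<'E'
from look import *
yaw=np.radians(36.); ex=np.array([np.cos(yaw),np.sin(yaw)]); ey=np.array([-ex[1],ex[0]]); O=np.array([.534,.373])
rows=[]
for l in (.09,-.09):
    xy=np.array([.42,.29])+l*ey; robot.reach([*xy,.38],[180,0,36]); robot.hold(.2); q=wrist()
    hsv=cv2.cvtColor(q['color'],cv2.COLOR_RGB2HSV)
    m=((hsv[...,0]>12)&(hsv[...,0]<28)&(hsv[...,1]>120)&(hsv[...,2]>60))
    exp=proj(q,[*(O-.01*ex+.004*ey),.148]); 
    n,lab,st,ce=cv2.connectedComponentsWithStats(m.astype(np.uint8))
    k=[i for i in range(1,n) if st[i,4]>60 and np.linalg.norm(ce[i]-exp)<45]; print('exp',exp.round(),[(st[i].tolist()) for i in k])
    i=min(k,key=lambda i:np.linalg.norm(ce[i]-exp)); vs,us=np.nonzero(lab==i)
    lat=lambda z:(bp(q,np.c_[us,vs],z)[:,:2]-O)@ey; al=lambda z:(bp(q,np.c_[us,vs],z)[:,:2]-O)@ex
    a=al(.148); sel=a>a.min()+.014   # straight bar only
    L={z:np.median(lat(z)[sel]) for z in (.13,.17)}; rows.append(L); print('al',a.min(),a.max(),'lat@.148',np.median(lat(.148)[sel]))
    b=(hsv[...,0]>100)&(hsv[...,0]<125)&(hsv[...,1]>150)&(hsv[...,2]>60)
    vs2,us2=np.nonzero(b); w=(bp(q,np.c_[us2,vs2],.215)[:,:2]-O); A,Lt=w@ex,w@ey
    for s in (1,-1):
        e=(A>-.07)&(A<.0)&(abs(Lt-s*.051)<.008); print(' roof edge',s,np.percentile(Lt[e],[5,50,95]).round(4) if e.sum()>5 else None)
f=lambda L,z:L[.13]+(L[.17]-L[.13])*(z-.13)/.04
d=lambda z:f(rows[0],z)-f(rows[1],z); z0=.13-d(.13)*.04/(d(.17)-d(.13)); print('bar z',z0,'lat',f(rows[0],z0))
# grip the key
robot.set_gripper(.04,20)
robot.reach([.467,.156,.29],[180,0,23.5]); robot.movel([.467,.156,.178],max_speed=.1)
robot.set_gripper(0,50); o=robot.get_obs(); print('grip',o['opening'],o['finger_force'],o['tcp_pos'],o['t'])
robot.movel([.467,.156,.29],max_speed=.1); o=robot.get_obs(); print(o['opening'],o['contact_force'],o['t'])
p=robot.camera('side'); w=wrist()
cv2.imwrite('pics/lift.png',np.hstack([cv2.resize(p['color'][200:350,180:380,::-1],(400,300),interpolation=cv2.INTER_CUBIC),cv2.resize(w['color'][:,:,::-1],(400,300))]))
E
```

```text
exp [379.  31.] [[375, 0, 10, 54, 427]]
al -0.027644422445563303 0.013496372298449527 lat@.148 0.0047290012215794545
 roof edge 1 [0.0518 0.054  0.0563]
 roof edge -1 [-0.0545 -0.052  -0.0494]
exp [171.  31.] [[164, 0, 12, 54, 432]]
al -0.02769309353722166 0.013451391174823175 lat@.148 0.004179417672743602
 roof edge 1 [0.0516 0.054  0.0565]
 roof edge -1 [-0.0542 -0.052  -0.0498]
bar z 0.14689886675071218 lat 0.004465244512368336
grip 0.011321330811582321 48.89806866645813 [0.4674738  0.15615346 0.17858425] 75.4167
0.011499450193263837 [ 0.28007502 -0.0408641  -1.38741351] 76.6833
```

View pics/lift.png

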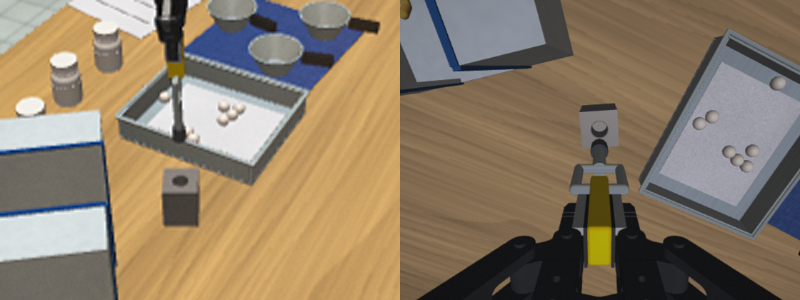

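The key is held upright by its grip and clear of the holder. The bar is at z≈0.147 and 4.5 mm off the cabinet middle. Threading it now.

```bash
python3 - <<'E'
from look import *
yaw=np.radians(36.); ex=np.array([np.cos(yaw),np.sin(yaw)]); ey=np.array([-ex[1],ex[0]])
H=np.array([.534,.373])+.003*ex+.0045*ey; A=[180,0,36]
P=lambda a,z:[*(H+a*ex),z]
robot.reach(P(-.13,.29),A); robot.movel(P(-.13,.2145),max_speed=.12); robot.hold(.4)
p=wrist(); save(p,'pre')
print([(np.round(d['centre'],3).tolist(),round(d['confidence'],2)) for n in('key_eye','hook') for d in robot.spot_point(p,n)], P(-.13,.152))
s=robot.camera('side')
cv2.imwrite('pics/pre2.png',np.hstack([cv2.resize(s['color'][230:380,130:330,::-1],(400,300),interpolation=cv2.INTER_CUBIC),cv2.resize(p['color'][:,:,::-1],(400,300))]))
E
```

```text
[([0.428, 0.3, 0.149], 0.59)] [np.float64(0.42860980807906557), np.float64(0.3019918494335431), 0.152]
```

View pics/pre2.png

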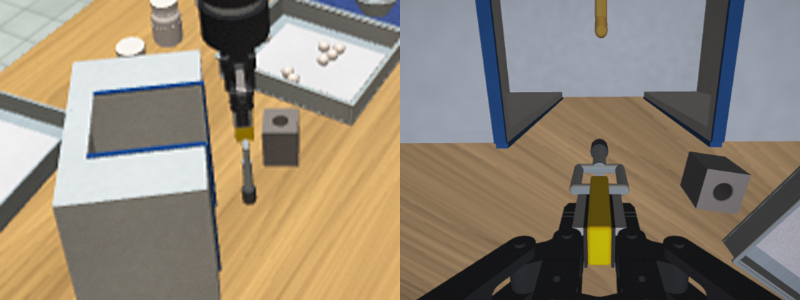

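The wrist view shows the hook tip at x≈601 in line with the eye centre at x≈599, so it is well aligned. Moving in now.

```bash
python3 - <<'E'
from look import *
yaw=np.radians(36.); ex=np.array([np.cos(yaw),np.sin(yaw)]); ey=np.array([-ex[1],ex[0]])
H=np.array([.534,.373])+.003*ex+.0045*ey
P=lambda a,z:[*(H+a*ex),z]
if robot.movel(P(.003,.2145),max_speed=.05,contact_N=3): print('STOP early',robot.get_obs()['tcp_pos']); raise SystemExit
o=robot.get_obs(); print('in',o['tcp_pos'],o['contact_force'])
print('contact',robot.movel(P(.003,.190),max_speed=.02,contact_N=2.5)); robot.hold(.3)
o=robot.get_obs(); print(o['tcp_pos'],o['contact_force'],o['t'])
p=wrist(); save(p,'low')
print([(n,np.round(d['centre'],3).tolist(),round(d['confidence'],2)) for n in('key_eye','hook') for d in robot.spot_point(p,n)],H)
t=robot.camera('side')
cv2.imwrite('pics/low2.png',np.hstack([cv2.resize(t['color'][230:380,130:330,::-1],(400,300),interpolation=cv2.INTER_CUBIC),cv2.resize(p['color'][:,:,::-1],(400,300))]))
E
```

```text
in [0.53610992 0.38010808 0.2145671 ] [-0.08106853 -0.85595056 -1.28686917]
contact True
[0.53614575 0.38014279 0.19765017] [-0.03381506 -0.08186654  4.68835443] 82.7417
[('key_eye', [0.536, 0.38, 0.134], 0.73)] [0.53378202 0.37840393]
```

View pics/low2.png

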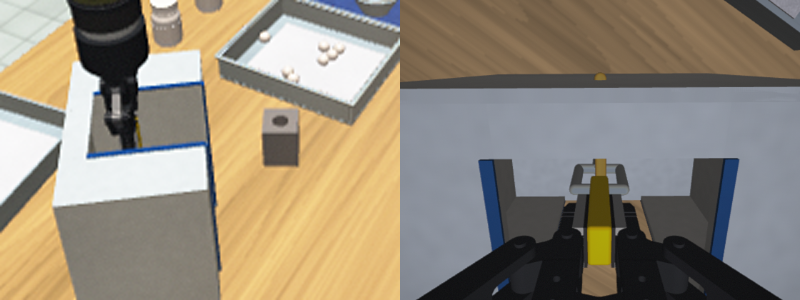

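Contact came at eye z = 0.135, exactly 12 mm below the bar, and the brass bar shows inside the eye at (600,165). I'll release the key and withdraw straight up.

```bash
python3 - <<'E' 2>&1 | grep -v Deprec
from look import *
z=robot.get_obs()['tcp_pos']; robot.movel([z[0],z[1],z[2]-.0004+.001],max_speed=.02)
robot.set_gripper(.03,20); robot.hold(.5); print(robot.get_obs()['contact_force'])
robot.movel([z[0],z[1],.33],max_speed=.08)
robot.reach([.42,.25,.36],[180,0,36]); robot.hold(1)
w=wrist(); print([(n,np.round(d['centre'],3).tolist(),round(d['confidence'],2)) for n in('key_eye','key','hook') for d in robot.spot_point(w,n)])
robot.reach([.42,.05,.3],[180,0,0])
t=robot.camera('top'); 
for c in cups(t,robot.camera('side')): print(np.round([*c['c'],c['yaw']],3))
print(robot.get_obs()['t'])
cv2.imwrite('pics/end.png',np.hstack([cv2.resize(w['color'][:,:,::-1],(400,400)),cv2.resize(t['color'][120:300,40:400,::-1],(400,200),interpolation=cv2.INTER_CUBIC).repeat(2,0)]))
E
```

```text
[ 0.35297449 -1.09485798  0.14936617]
[('key', [0.538, 0.379, 0.051], 0.65)]
[ 0.629 -0.33  -9.889]
[ 0.461 -0.38   7.98 ]
[ 0.498 -0.229 14.376]
92.9333
```

View pics/end.png

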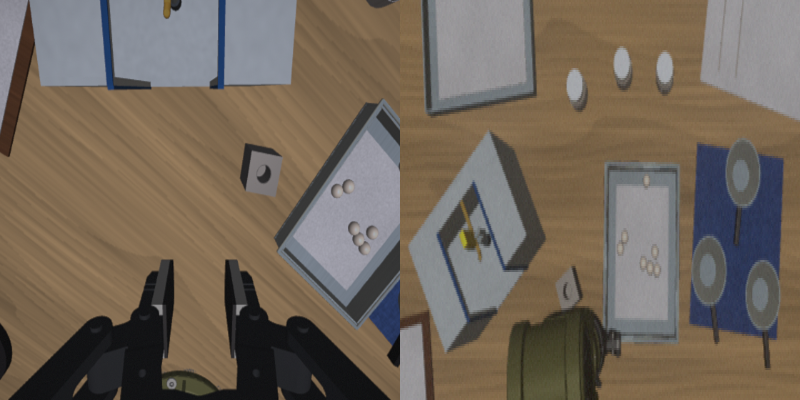

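The final views show the key hanging upright on the hook, with its grip at (467,240) and foot at (483,240), which matches parallax for an upright key. All seven balls are in the tray, the three cups are upright and empty on the mat, and the bottles are unmoved.

```bash
python3 -c "
from station import robot
print(robot.job_done())"
```

```text
the job is handed in; nothing more can be done
None
```

I handed the job in after about 93 s of the 210 s allowed: all seven balls are in the tray, the three emptied cups stand upright on the mat, and the key hangs free by its eye on the cabinet hook; the hand-in call returned no verdict.

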